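# Stamp the ward form in the corner guide

### The arm

A 6-joint arm with a two-finger parallel gripper is mounted at the origin on the work surface. World frame = base frame: x ahead of the robot, y to its left, z up, the work surface at z = 0. Lengths are in m, angles in degrees, forces in N, time in s.
With the tool pointing down it reaches from about 0.25 to 0.8 m from the base axis. Payload 8.5 kg.
Tool frame: the origin (TCP) lies on the mounting face of the last link; the fingertips stand 173 mm ahead of it and the grasp point (between the pads) lies ahead of it (arm.grip_depth is the z of the grasp point in the tool frame, in m); z points along the fingers, y is the direction in which the jaws open and shut (so a half turn about z gives the same grasp; the last joint's range is limited). The gripper opens to 85 mm and grips with 20 to 120 N. Pads are 22 mm wide; open, the fingers measure 114 mm over their backs; the gripper's body (76 mm by 85 mm) begins 54 mm behind the grasp point. The pads swing forward as they close: fully open they stand 13 mm farther back than shut.
Start: joints at [-68.468, 13.648, -0.773, 75.585, 0, 90], TCP at [0.193, -0.488, 0.405] pointing down, gripper open.
Joint ranges: [-152.45, 152.45], [-59.26, 108.67], [-65.41, 83.53], [-104.44, 129.93], [-82.83, 76.93], [-180, 180]. Speed limits (degrees/s): [127.2, 127.2, 159.86, 180, 180, 180].

### API

Orientations are given as a 3x3 rotation matrix whose columns are the frame's x, y, z axes.
In Python, from bench import arm gives the robot as it stands.
- The arm moves only by the tool drive_tool, never from a script. Its arguments are lists of equal length, an entry for each row: "turn": the turn, a rotation vector about the tool's x, y, z in rad, a list of three; "dp": the shift along the tool's x, y, z in cm, a list of three; "claw": the closure in counts, from 0 (fully open) to 255 (shut). A call has 1 to 5 rows; each row shifts and turns the commanded pose from where the row before left it, along the tool's axes as they then stand; what a row does not reach is not made up. A row lasts 1/12 s, in which the tool goes at most 41.7 mm and 7.16 degrees, less where a joint would pass 70% of its speed; a pose out of reach is approached as far as the arm can. A call is refused whole if a number of a shift passes 4.17 or a number of a turn 0.125, either way. A call with a gripper value outside its range is refused whole. The fingers move at their own pace and stop on an object; "newtons" is the grip in N (left out, the last holds). Time passes only in rows, so rows that do not move let the fingers close. It gives the time, the measured TCP pose, the force and the opening at its end, in the units of the state.
- arm.state(): the state, without advancing time (a new reading comes with each control period).
- arm.camera(name): name is "scene" or "top" or "wrist"; returns the picture (480x640x3 uint8, blue, green, red); there is no depth.
- arm.calibration(name): a dict with "mtx" (3x3 intrinsics, pixels), "camera_from_world" (4x4, takes a point from world to camera coordinates); the wrist camera has in their place "hand_eye" (4x4, takes a point from camera to tool coordinates, whose origin is the TCP and whose axes are the flange's). Camera axes: x right, y down, z forward; pixel columns grow to the right and rows downward; lengths in m; the calibration is good to about 2 mm. A picture is of the moment at which its call begins: read the wrist's pose just before it. calibration takes no time and is no camera call.
- arm.job_done(): hands the job in, once; it reports no verdict.
The state is a dict: "t": time; "joint_positions": joint angles; "joint_velocities": joint speeds; "joint_efforts": joint torques, N m; "eef_pos": TCP position; "ee_rot": TCP orientation; "contact_force": force on the tool from outside, world axes, zero at the start; "moment": the same for the moment, N m; "width": opening from 0.0 (shut) to 1.0 (fully open).
Only numpy, scipy, OpenCV 4.12 (cv2) and the standard library are available. Lean on these libraries where they do the work, as an engineer would, in place of code of your own. Each camera call takes 0.05 s, during which the arm holds its last target.

### The job

Lift the red-handled stamp up and off its fork in the stamp rack and slide it, the same way round as it hangs (white front mark towards the near edge of the form), into the corner of the blue metal guide on the stamping board, snug against both guide edges, without dragging it over the paper on the way. Press it down flat and firmly on the form so that the imprint takes, and finish while still holding it like that: pushed against both edges and down on the paper. Leave the other two stamps and the clear box alone.

Things in the scene. Friction and masses are not known exactly. Their poses are not given: they have to be found in the camera images.
- stamp_mid (a point): Red-handled hand stamp, at its centre, 45 mm above its underside. 90 mm tall, about 100 g. From below: black block 38 (x) x 56 (y) x 18 mm high, rubber face beneath; steel neck, 12 mm diameter, 30 mm long; square red handle 28 x 28 mm, 42 mm tall. Axes: z up, x to its back; its front (-x) bears a white mark on block and handle. The other stamps have this shape, with blue and grey handles.
- stamp_handle (a point): A good place to grip the red handle: on its axis, 26 mm above the underside of the handle (74 mm above the printing face). Axes as the stamp.
- stamp_face (a point): Centre of the stamp's printing face (its underside). Axes as the stamp.
- stamp_front (a point): Middle of the block's front face, the white mark, 19 mm in front (-x) of the stamp's axis and 10.5 mm up.
- stamp_blue: Blue-handled stamp hanging in the rack, to be left alone. Origin at the centre of its underside.
- stamp_grey: Grey-handled stamp hanging in the rack, to be left alone. Origin at the centre of its underside.
- rack: Steel stamp rack fixed on the desk. Origin on the desk under the middle fork; x to its back, y along the rail, z up. Base 105 x 300 mm. Three forks 90 mm apart (y = -90, 0, 90 mm), open to the front (-x); in each hangs a stamp, neck at x = 0, by the underside of its handle; which one where varies. Rail 31 to 57 mm behind the necks, no higher than the forks; nothing stands above the handles.
- rack_tip (a point): Front tip of the middle fork, on top of its lips, between the prongs, 24 mm in front of the neck, 100 mm above the desk; axes as the rack. All forks: two prongs 10 mm wide, 4 mm thick, top 95 mm up, slot 15 mm, tips upturned by 5 mm. To take a stamp off: lift it over 5 mm (25 mm at most, or its block meets the prongs from below), draw it forward (-x) 50 mm or more, then raise it.
- board: Stamping board fixed on the desk, 270 mm (x) x 210 mm (y), 5 mm thick, brown, with a clip at its far (+x) end, 15 mm high. Origin at the centre of its underside; -x is its near edge, z up.
- corner (a point): Inner corner of the guide, on the paper (7 mm above the desk). Axes as the board. The far edge runs from here along +y and stops a stamp pushed to +x; the side edge runs along -x and stops a stamp pushed to -y. Seated, the stamp is upright and in line with the board, its axis 19 mm to -x and 28 mm to +y of here (red outline printed there).
- guide_far: Far edge of the L-shaped blue metal guide: bar 110 mm long (along y), 18 mm wide, standing 12 mm above the paper. Origin at the guide's inner corner, at paper level. Rigid: a few newtons (2 N or more) of stamp against it is snug.
- guide_side: Side edge of the guide: bar reaching 90 mm to -x from the inner corner, 18 mm wide, standing 12 mm above the paper. Origin at the guide's inner corner, at paper level. Rigid, as the far edge.
- form: The white printed form on its thin pad, 240 x 190 mm, fixed to the board, top 7 mm above the desk. Firm: 5 N or more of stamp upon it prints. It grips the pressed stamp (friction about 0.6, as do the guide edges), so a stamp that is pressed down hard short of an edge no longer slides to it, and the edges carry part of a downward push. Origin under its middle, on the board.
- sample_box: Clear lidded box with a blue rim, 150 (x) x 105 (y) x 61 mm, to be left alone. Origin at the centre of its underside.
Mind the look-alikes: they are no part of the job. Leave any yellow look-alike of the part that bears stamp_mid alone.

How it is judged (in metres and radians):
On the way:
1. the red stamp is held clear of the rack, off its fork and out in front of it (x of stamp_mid in the frame of rack below -0.035 m and contact force between stamp and rack below 0.05 N and contact force between the fingers and stamp above 1 N and height (world z) of stamp_face above 0.03 m), for 0.1 s.
At the end, for the whole second after the job is handed in: Red stamp still gripped, at rest, upright (0.05 rad), in line with the guide (0.06 rad), white mark to the near side, face centre within 2.5 mm of its seat in x and y, with at least 1 N on each guide edge and 3 N on the form, through the last second (contact force between stamp and guide_far above 1 N and contact force between stamp and guide_side above 1 N and contact force between stamp and form above 3 N and contact force between the fingers and stamp above 1 N and x of stamp_face in the frame of corner between -0.0215 and -0.0165 m and y of stamp_face in the frame of corner between 0.0255 and 0.0305 m and x of stamp_front in the frame of corner below -0.03 m and angle between the x axis of stamp_face and the x axis of corner, either way round below 0.06 rad and angle between stamp_face's own z axis and vertical below 0.05 rad and linear speed of stamp below 0.01 m/s); the arm keeps its last pose, push and grip.
It fails at once if the stamp touches the paper while more than 5 mm from its place in the corner (it would smear) (contact force between stamp and form above 0.5 N and (x of stamp_face in the frame of corner below -0.024 m or x of stamp_face in the frame of corner above -0.014 m or y of stamp_face in the frame of corner below 0.023 m or y of stamp_face in the frame of corner above 0.033 m)).
It fails at once if another stamp or the clear box is moved by more than 15 mm (distance of any of stamp_blue, stamp_grey, sample_box from where it was at the start of the episode above 0.015 m).
It also fails if it takes over 45 s, if anything falls off the work surface, if the arm or the gripper's body presses on something with over 40 N, if the wrist force passes 120 N, or if a joint passes its speed limit or range.

## Working session

There is one attempt and no reset: what is moved stays moved. The work goes in short steps, Python scripts to look and compute and a tool call to move; the robot and the scene stay as the last step left them, time stands still between calls to the robot, and variables do not carry over. Pictures are saved under pics/ and viewed, and the job is handed in when it is done.

Besides the shell and the picture viewer there is one more tool, called after "Request:" as a command line: name --argument value ..., lists and objects as JSON in quotes. drive_tool: Moves the arm, as the interface text tells. Its arguments: {"type":"object","properties":{"turn":{"type":"array","items":{"type":"array","items":{"type":"number"}}},"dp":{"type":"array","items":{"type":"array","items":{"type":"number"}}},"claw":{"type":"array","items":{"type":"number"}},"newtons":{"type":"number"}},"required":["turn","dp","claw"]}

```bash
ls; mkdir -p pics
python3 - <<'E'
from bench import arm
import cv2,numpy as np
print(arm.state(), arm.grip_depth)
for n in("scene","top","wrist"):
    cv2.imwrite(f"pics/{n}0.png",arm.camera(n))
    print(n,arm.calibration(n))
E
```

```text
pics
{'t': 0.0, 'joint_positions': array([-6.84682240e+01,  1.36807699e+01, -8.16198521e-01,  7.55842652e+01,
       -1.73805952e-03,  8.99988218e+01]), 'joint_velocities': array([-0.04579041,  0.08305966, -0.00594495,  0.09022302, -0.01084464,
        0.01162092]), 'joint_efforts': array([-4.22556928e-03, -5.38776541e+01,  3.46439445e+01,  1.82169786e-02,
       -3.26247928e-04, -6.17830992e-06]), 'eef_pos': array([ 0.19262038, -0.48821216,  0.40408422]), 'ee_rot': array([[ 9.30206601e-01,  3.67035936e-01, -5.48572393e-04],
       [ 3.67036344e-01, -9.30205682e-01,  1.30771795e-03],
       [-3.03056756e-05, -1.41779387e-03, -9.99998994e-01]]), 'contact_force': array([ 0.99873817,  0.23711519, -0.5569545 ]), 'moment': array([-0.05892783, -0.05853602, -0.05735613]), 'width': 1.0000531110412916} 0.1547
scene {'mtx': array([[534.6029302 ,   0.        , 319.22913155],
       [  0.        , 534.6029302 , 237.84810633],
       [  0.        ,   0.        ,   1.        ]]), 'camera_from_world': array([[ 0.62171136,  0.78314159,  0.01281559, -0.31411335],
       [ 0.61993424, -0.48201427, -0.
[... 404 characters left out ...]
[-0.98672137,  0.00233013, -0.16240538,  0.56359715],
       [ 0.16236265, -0.01289939, -0.98664684,  1.3270719 ],
       [ 0.        ,  0.        ,  0.        ,  1.        ]])}
wrist {'mtx': array([[363.53523925,   0.        , 312.24572229],
       [  0.        , 363.53523925, 238.71587947],
       [  0.        ,   0.        ,   1.        ]]), 'hand_eye': array([[ 2.27717136e-04, -9.45203108e-01, -3.26482823e-01,
         8.39260926e-02],
       [ 9.99999973e-01,  2.33094595e-04,  2.26517102e-05,
        -3.51445844e-04],
       [ 5.46909146e-05, -3.26482819e-01,  9.45203135e-01,
         3.06838095e-02],
       [ 0.00000000e+00,  0.00000000e+00,  0.00000000e+00,
         1.00000000e+00]])}
```

View pics/scene0.png

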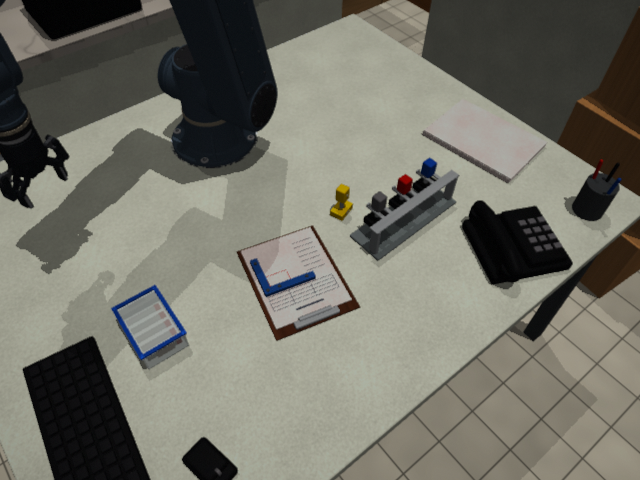

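View pics/top0.png

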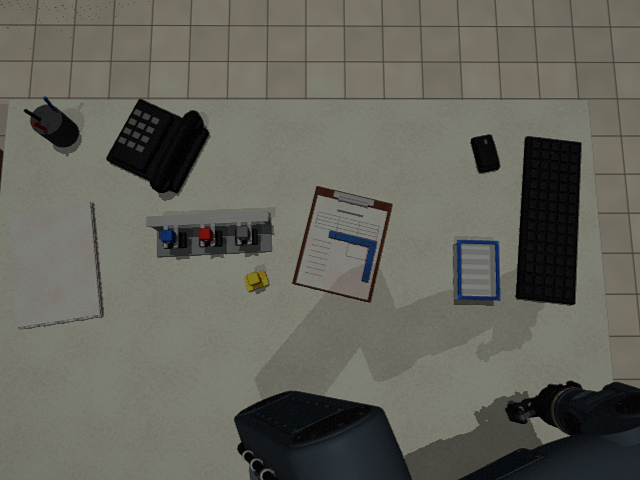

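View pics/wrist0.png

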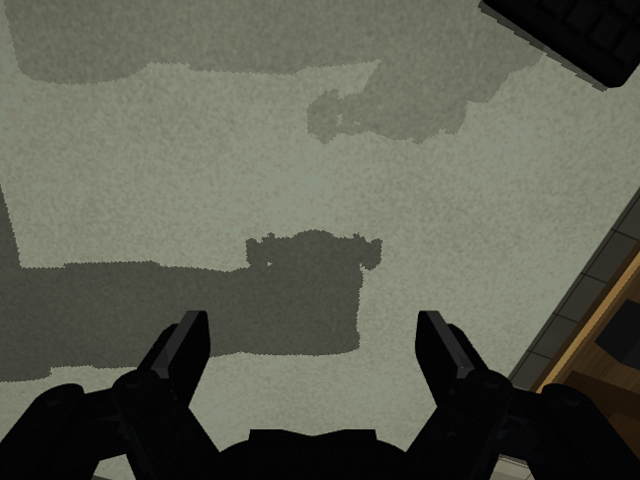

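The red handle is in the middle fork, at top (205,235) and scene (405,184). Other candidates are the blue stamp at top (168,237), the grey at (242,235), and the yellow look-alike standing on the desk at (257,281). By the description I choose the red one and enlarge it to check.

Run:
```python
import cv2,numpy as np
t=cv2.imread("pics/top0.png");s=cv2.imread("pics/scene0.png")
def crop(im,x0,y0,w,h,k,n):
    c=cv2.resize(im[y0:y0+h,x0:x0+w],None,fx=k,fy=k,interpolation=cv2.INTER_CUBIC)
    c=np.clip(c.astype(float)*1.5,0,255).astype(np.uint8)
    cv2.imwrite(n,c)
crop(t,140,200,140,100,5,"pics/ct_rack.png")
crop(t,285,180,115,125,4.8,"pics/ct_board.png")
crop(s,325,145,140,110,5,"pics/cs_rack.png")
crop(s,230,220,135,120,5,"pics/cs_board.png")
```

```text
(no output)
```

View pics/ct_rack.png

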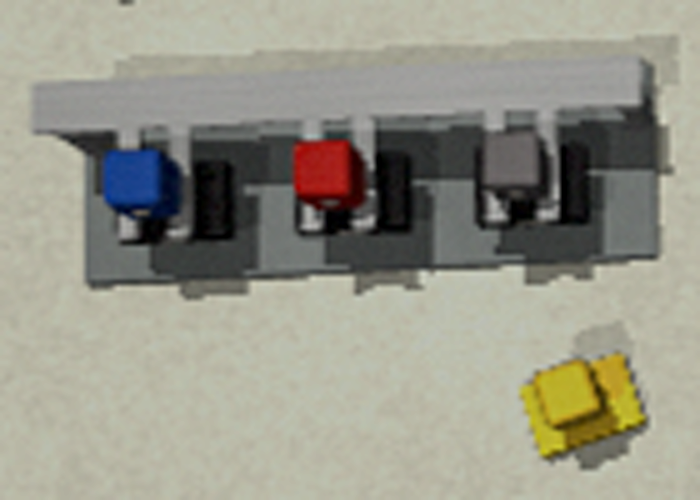

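View pics/ct_board.png

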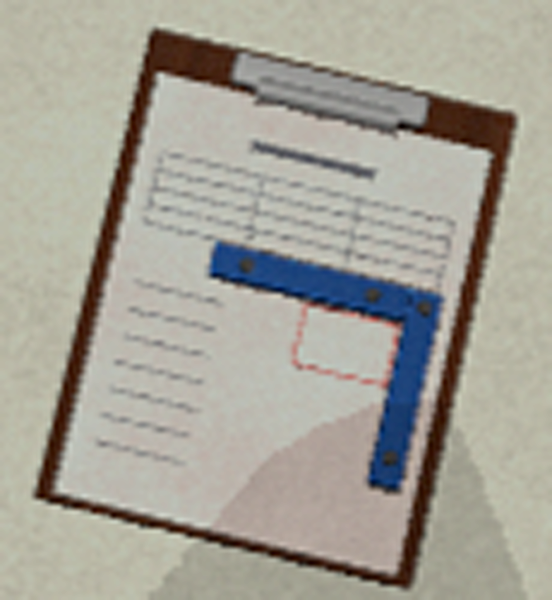

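View pics/cs_rack.png

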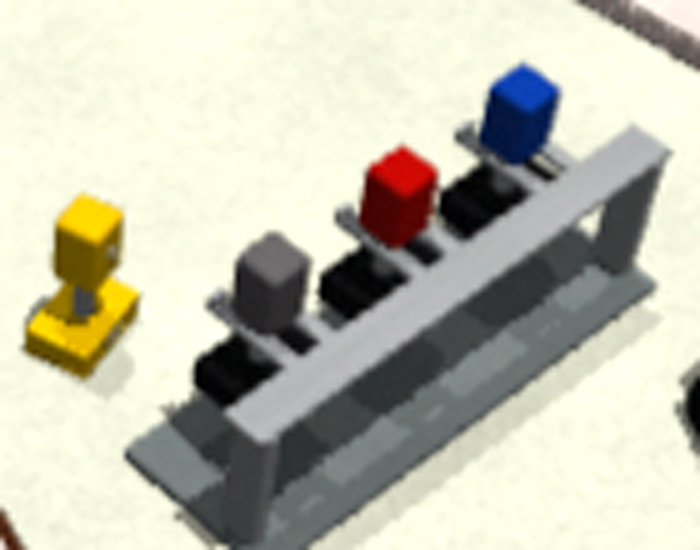

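View pics/cs_board.png

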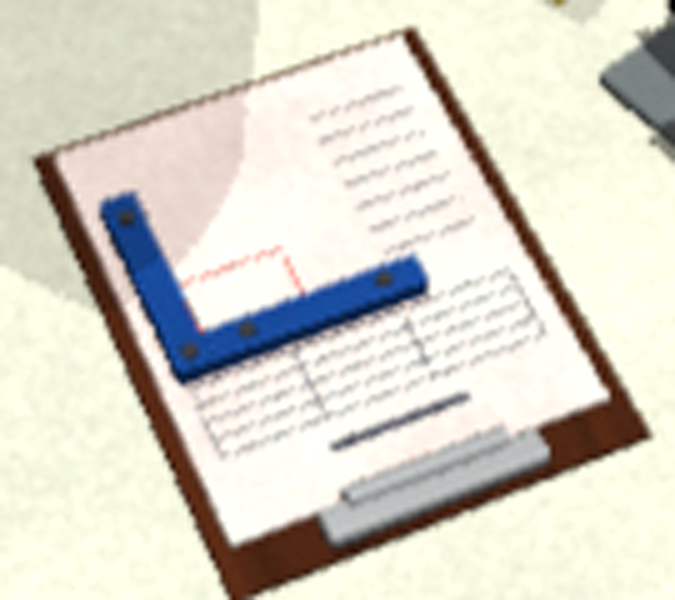

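The picture shows the red stamp in the middle fork, with white marks facing down in the image (towards the robot). The guide's inner corner is at about top (369,247), with the red outline to its lower left. Now I compute positions.

```bash
cat > h.py <<'E'
import numpy as np,cv2
from bench import arm
def ray(name,px,st=None):
    c=arm.calibration(name); K=c["mtx"]
    d=np.linalg.inv(K)@np.array([px[0],px[1],1.])
    if name=="wrist":
        H=c["hand_eye"]; R=st["ee_rot"];p=np.array(st["eef_pos"])
        return R@H[:3,3]+p, R@H[:3,:3]@d
    M=c["camera_from_world"]; R=M[:3,:3]
    return -R.T@M[:3,3], R.T@d
def atz(name,px,z,st=None):
    o,d=ray(name,px,st); return o+d*(z-o[2])/d[2]
E
python3 - <<'E'
from h import *
np.set_printoptions(precision=4,suppress=True)
tr=lambda p:(140+(p[0]+.5)/5-.5,200+(p[1]+.5)/5-.5)
tb=lambda p:(285+p[0]/4.8,180+p[1]/4.8)
sr=lambda p:(325+p[0]/5,145+p[1]/5)
sb=lambda p:(230+p[0]/5,220+p[1]/5)
print("handles top")
for n,p in dict(blue=(138,178),red=(328,168),grey=(513,160)).items(): print(n,atz("top",tr(p),.137))
print("scene tops")
for n,p in dict(blue=(525,85),red=(401,166),grey=(273,252)).items(): print(n,atz("scene",sr(p),.137))
a=atz("top",tr((88,286)),.005);b=atz("top",tr((660,258)),.005);print("rackfront",a,b,np.linalg.norm(a-b),np.degrees(np.arctan2(*(a-b)[:2])))
P=[atz("top",tb(p),.005) for p in((155,30),(517,115),(410,587),(37,497))]
print("board",P,[np.linalg.norm(P[i]-P[i-1]) for i in range(4)],"ctr",sum(P)/4)
for u,v in((3,0),(2,1)): d=P[u]-P[v]; print("x dir?",np.degrees(np.arctan2(-d[1],-d[0])))
for u,v in((0,1),(3,2)): d=P[u]-P[v]; print("y dir-90",np.degrees(np.arctan2(d[1],d[0]))-90)
Q=[atz("scene",sb(p),.005) for p in((35,157),(412,28),(650,437),(235,600))]
print("scene board",Q)
print("corner top (paper)",atz("top",tb((395,325)),.007),"(bar top)",atz("top",tb((403,320)),.019))
print("corner scene paper",atz("scene",sb((203,332)),.007))
print("outline top",[atz("top",tb(p),.007) for p in((303,305),(293,364),(388,385))])
print("outline scene",[atz("scene",sb(p),.007) for p in((203,332),(180,283),(283,247),(303,295))])
E
```

```text
handles top
blue [0.5552 0.3134 0.137 ]
red [0.5598 0.2234 0.137 ]
grey [0.5635 0.1356 0.137 ]
scene tops
blue [0.5577 0.3128 0.137 ]
red [0.5605 0.2232 0.137 ]
grey [0.5644 0.1346 0.137 ]
rackfront [0.5206 0.3732 0.005 ] [0.5345 0.0754 0.005 ] 0.29814441228678956 -2.679550260023343
board [array([ 0.7095, -0.0448,  0.005 ]), array([ 0.6607, -0.2456,  0.005 ]), array([ 0.4005, -0.1811,  0.005 ]), array([0.4497, 0.0198, 0.005 ])] [np.float64(0.26776044285511325), np.float64(0.206629911833977), np.float64(0.26802925065120287), np.float64(0.20682567313966466)] ctr [ 0.5551 -0.1129  0.005 ]
x dir? -13.981647855148797
x dir? -13.939518635769657
y dir-90 -13.66357877443781
y dir-90 -13.738327003140498
scene board [array([ 0.4045, -0.1815,  0.005 ]), array([0.454, 0.018, 0.005]), array([ 0.7147, -0.0461,  0.005 ]), array([ 0.6644, -0.2456,  0.005 ])]
corner top (paper) [ 0.5428 -0.1754  0.007 ] (bar top) [ 0.5438 -0.1786  0.019 ]
corner scene paper [ 0.5417 -0.1761  0.007 ]
outline top [array([ 0.554 , -0.1252,  0.007 ]), array([ 0.5215, -0.1194,  0.007 ]), array([ 0.5098, -0.171 ,  0.007 ])]
outline scene [array([ 0.5417, -0.1761,  0.007 ]), array([ 0.5121, -0.1687,  0.007 ]), array([ 0.5255, -0.1173,  0.007 ]), array([ 0.5539, -0.1263,  0.007 ])]
```

Request:
drive_tool --turn '[[0,0,0.11],[0,0,0.11],[0,0,0.11]]' --dp '[[0,0,0],[0,0,0],[0,0,0]]' --claw '[0,0,0]'

```text
t: 0.4
eef_pos: [0.1926, -0.4883, 0.4044]
ee_rot: [[0.999, 0.04, -0.0], [0.04, -0.999, 0.001], [-0.0, -0.001, -1.0]]
contact_force: [-0.5, 0.8, 0.9]
width: 0.998
```

```bash
cat >> h.py <<'E'
np.set_printoptions(precision=4,suppress=True)
def go(tgt,yaw):
    "dp in cm (tool axes) and rotvec to reach TCP tgt, tool down with tool x at yaw deg"
    from scipy.spatial.transform import Rotation as Ro
    s=arm.state(); R=s["ee_rot"]; c,n=np.cos(np.radians(yaw)),np.sin(np.radians(yaw))
    T=np.array([[c,n,0],[n,-c,0],[0,0,-1.]])
    print("t",s["t"],"pos",s["eef_pos"],"q",s["joint_positions"],"F",s["contact_force"],"w",s["width"])
    print("dp cm",R.T@(np.array(tgt)-s["eef_pos"])*100,"turn",Ro.from_matrix(R.T@T).as_rotvec(), "dp in target axes",T.T@(np.array(tgt)-s["eef_pos"])*100)
E
python3 -c "
from h import *
go([.56,.2233,.36],2.5)"
```

```text
t 0.4 pos [ 0.1926 -0.4883  0.4044] q [-68.4687  13.6613  -0.7939  75.5838  -0.0011 109.2182] F [-0.4676  0.7716  0.9015] w 0.9984908465761487
dp cm [ 39.5789 -69.614    4.4761] turn [-0.0006  0.0002 -0.0033] dp in target axes [ 39.8046 -69.4874   4.4414]
```

Request:
drive_tool --turn '[[0,0,-0.125],[0,0,-0.125],[0,0,-0.125],[0,0,-0.125],[0,0,-0.125]]' --dp '[[0,0,0],[0,0,0],[0,0,0],[0,0,0],[0,0,0]]' --claw '[0,0,0,0,0]'

```text
t: 0.82
eef_pos: [0.1926, -0.4883, 0.4044]
ee_rot: [[0.779, 0.626, -0.0], [0.626, -0.779, 0.001], [0.0, -0.001, -1.0]]
contact_force: [-0.1, 0.3, 0.7]
width: 0.997
```

Request:
drive_tool --turn '[[0,0,-0.125],[0,0,-0.125],[0,0,-0.125],[0,0,-0.125],[0,0,-0.125]]' --dp '[[0,0,0],[0,0,0],[0,0,0],[0,0,0],[0,0,0]]' --claw '[0,0,0,0,0]'

```text
t: 1.23
eef_pos: [0.1927, -0.4883, 0.4044]
ee_rot: [[0.266, 0.964, -0.0], [0.964, -0.266, 0.001], [0.001, -0.0, -1.0]]
contact_force: [-0.6, -0.6, 0.1]
width: 1.003
```

Request:
drive_tool --turn '[[0,0,-0.125],[0,0,-0.125],[0,0,-0.125],[0,0,-0.125],[0,0,-0.125]]' --dp '[[0,0,0],[0,0,0],[0,0,0],[0,0,0],[0,0,0]]' --claw '[0,0,0,0,0]'

```text
t: 1.65
eef_pos: [0.1927, -0.4883, 0.4044]
ee_rot: [[-0.349, 0.937, -0.0], [0.937, 0.349, 0.001], [0.001, 0.0, -1.0]]
contact_force: [0.9, 0.6, 0.5]
width: 0.996
```

Request:
drive_tool --turn '[[0,0,-0.125],[0,0,-0.125],[0,0,-0.125],[0,0,-0.125],[0,0,-0.125]]' --dp '[[0,0,0],[0,0,0],[0,0,0],[0,0,0],[0,0,0]]' --claw '[0,0,0,0,0]'

```text
t: 2.07
eef_pos: [0.1926, -0.4883, 0.4044]
ee_rot: [[-0.831, 0.556, -0.0], [0.556, 0.831, 0.001], [0.001, 0.0, -1.0]]
contact_force: [0.4, 0.3, -0.5]
width: 1.001
```

Request:
drive_tool --turn '[[0,0,-0.125],[0,0,-0.125],[0,0,-0.125],[0,0,-0.125],[0,0,-0.125]]' --dp '[[0,0,0],[0,0,0],[0,0,0],[0,0,0],[0,0,0]]' --claw '[0,0,0,0,0]'

```text
t: 2.48
eef_pos: [0.1926, -0.4883, 0.4044]
ee_rot: [[-0.999, -0.035, -0.0], [-0.035, 0.999, 0.001], [0.0, 0.001, -1.0]]
contact_force: [0.1, -0.5, -0.6]
width: 0.999
```

```bash
python3 -c "
from h import *
go([.56,.2233,.36],182.5)"
```

```text
t 2.4833 pos [ 0.1926 -0.4883  0.4044] q [-68.4695  13.6637  -0.7945  75.5842  -0.0009 -70.4961] F [ 0.1398 -0.5457 -0.5529] w 0.9992980626187153
dp cm [-39.2309  69.8113   4.4769] turn [ 0.0007 -0.0003 -0.0083] dp in target axes [-39.8052  69.4879   4.4388]
```

Request:
drive_tool --turn '[[0,0,0],[0,0,0],[0,0,0],[0,0,0],[0,0,0]]' --dp '[[-1.8,3.2,0],[-1.8,3.2,0],[-1.8,3.2,0],[-1.8,3.2,0],[-1.8,3.2,0]]' --claw '[0,0,0,0,0]'

```text
t: 2.9
eef_pos: [0.2782, -0.3242, 0.4045]
ee_rot: [[-1.0, -0.028, -0.0], [-0.028, 1.0, 0.0], [0.0, 0.0, -1.0]]
contact_force: [0.1, -1.1, 0.3]
width: 0.998
```

Request:
drive_tool --turn '[[0,0,0],[0,0,0],[0,0,0],[0,0,0],[0,0,0]]' --dp '[[-1.8,3.2,0],[-1.8,3.2,0],[-1.8,3.2,0],[-1.8,3.2,0],[-1.8,3.2,0]]' --claw '[0,0,0,0,0]'

```text
t: 3.32
eef_pos: [0.3635, -0.1615, 0.4047]
ee_rot: [[-1.0, -0.029, 0.0], [-0.029, 1.0, -0.0], [-0.0, -0.0, -1.0]]
contact_force: [-0.1, -0.9, -0.6]
width: 1.002
```

```bash
python3 -c "
from h import *
go([.56,.2233,.36],182.5)
s=arm.state()
cv2.imwrite('pics/w1.png',np.clip(arm.camera('wrist')*1.5,0,255))
for p in [(.543,-.177,.007),(.56,.2233,.137)]:
  H=arm.calibration('wrist'); q=H['hand_eye'][:3,:3].T@(s['ee_rot'].T@(np.array(p)-s['eef_pos'])-H['hand_eye'][:3,3]); q=H['mtx']@q; print(q[:2]/q[2])
"
```

```text
t 3.3167 pos [ 0.3635 -0.1615  0.4047] q [-23.9542   1.1175 -15.6621  73.2114   0.0038 -25.6109] F [-0.127  -0.8515 -0.6284] w 1.0015672745026987
dp cm [-20.7535  37.8941   4.4779] turn [-0.      0.0002 -0.0147] dp in target axes [-21.3098  37.5845   4.4747]
[294.6228 347.5245]
[743.6594 465.3851][ WARN:0@1.266] global loadsave.cpp:1063 imwrite_ Unsupported depth image for selected encoder is fallbacked to CV_8U.
```

View pics/w1.png

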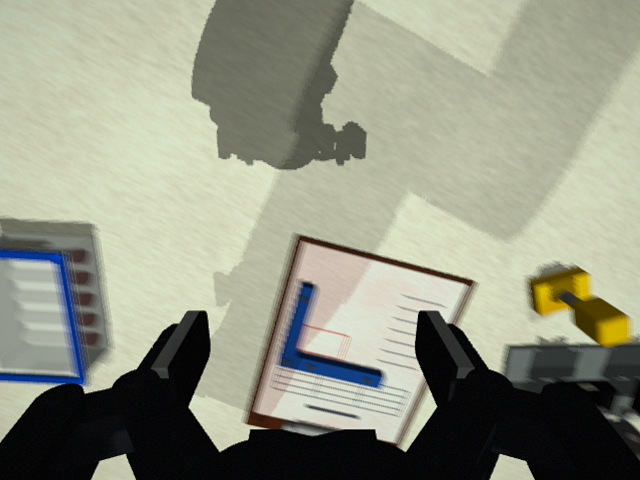

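Request:
drive_tool --turn '[[0,0,-0.014],[0,0,0],[0,0,0],[0,0,0],[0,0,0]]' --dp '[[-2,3.5,0],[-2,3.5,0],[-2,3.5,0],[-2,3.5,0],[-2,3.5,0]]' --claw '[0,0,0,0,0]'

```text
t: 3.78
eef_pos: [0.4565, 0.0176, 0.4047]
ee_rot: [[-0.999, -0.043, 0.0], [-0.043, 0.999, 0.0], [-0.0, 0.0, -1.0]]
contact_force: [0.5, -0.3, 0.1]
width: 0.999
```

Request:
drive_tool --turn '[[0,0,0],[0,0,0],[0,0,0],[0,0,0],[0,0,0]]' --dp '[[-2,3.5,0],[-2,3.5,0],[-2,3.5,0],[-2,3.5,0],[-2,3,0]]' --claw '[0,0,0,0,0]'

```text
t: 4.2
eef_pos: [0.5491, 0.1923, 0.4044]
ee_rot: [[-0.999, -0.044, -0.0], [-0.044, 0.999, 0.0], [0.0, 0.0, -1.0]]
contact_force: [0.7, 0.3, -0.4]
width: 0.999
```

Request:
drive_tool --turn '[[0,0,0],[0,0,0]]' --dp '[[0,0,0],[0,0,0]]' --claw '[0,0]'

```text
t: 4.37
eef_pos: [0.5492, 0.1915, 0.4035]
ee_rot: [[-0.999, -0.046, -0.002], [-0.046, 0.999, -0.001], [0.002, -0.0, -1.0]]
contact_force: [-0.4, -0.1, -0.1]
width: 1.003
```

```bash
python3 -c "
from h import *
go([.56,.2233,.30],182.5)
s=arm.state()
cv2.imwrite('pics/w2.png',np.clip(arm.camera('wrist')*1.5,0,255).astype(np.uint8))
cv2.imwrite('pics/t2.png',np.clip(arm.camera('top')*1.5,0,255).astype(np.uint8)[180:320,120:320].repeat(3,0).repeat(3,1))
for p in [(.56,.2233,.137)]:
  H=arm.calibration('wrist'); q=H['hand_eye'][:3,:3].T@(s['ee_rot'].T@(np.array(p)-s['eef_pos'])-H['hand_eye'][:3,3]); q=H['mtx']@q; print(q[:2]/q[2])
"
```

```text
t 4.3667 pos [0.5492 0.1915 0.4035] q [19.2255 19.3505  7.1191 77.8703  0.0044 16.601 ] F [-0.3997 -0.0683 -0.1498] w 1.0026197923780162
dp cm [-1.2383  3.1269 10.3424] turn [-0.0004 -0.0017  0.0022] dp in target axes [-1.2137  3.1251 10.3459]
[356.6336 260.1974]
```

View pics/w2.png

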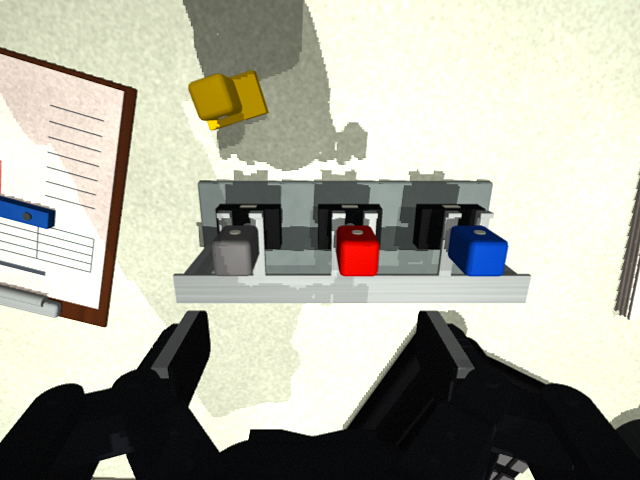

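The red handle shows at wrist (358,262), predicted (357,260), so the measurement agrees to about 1 mm. The rack runs parallel to the jaws.

Request:
drive_tool --turn '[[0,0,0],[0,0,0],[0,0,0],[0,0,0],[0,0,0]]' --dp '[[-0.4,1.05,2],[-0.4,1.05,2],[-0.4,1.05,2],[0,0,2],[0,0,0]]' --claw '[0,0,0,0,0]'

```text
t: 4.88
eef_pos: [0.558, 0.2205, 0.3214]
ee_rot: [[-0.999, -0.042, -0.005], [-0.042, 0.999, -0.002], [0.005, -0.002, -1.0]]
contact_force: [-0.6, -0.2, -0.9]
width: 1.0
```

```bash
python3 -c "
from h import *
go([.56,.2233,.2757],182.5)
s=arm.state()
cv2.imwrite('pics/w3.png',np.clip(arm.camera('wrist')*1.5,0,255).astype(np.uint8))
for p in [(.56,.2233,.137)]:
  H=arm.calibration('wrist'); q=H['hand_eye'][:3,:3].T@(s['ee_rot'].T@(np.array(p)-s['eef_pos'])-H['hand_eye'][:3,3]); q=H['mtx']@q; print(q[:2]/q[2])
"
```

```text
t 4.8833 pos [0.558  0.2205 0.3214] q [21.5636 23.2109  0.8551 67.9685 -0.001  19.1404] F [-0.6075 -0.1784 -0.905 ] w 1.0004511234629248
dp cm [-0.2371  0.2787  4.5681] turn [-0.0019 -0.0053 -0.0013] dp in target axes [-0.213   0.2699  4.5698]
[318.0294 307.0781]
```

View pics/w3.png

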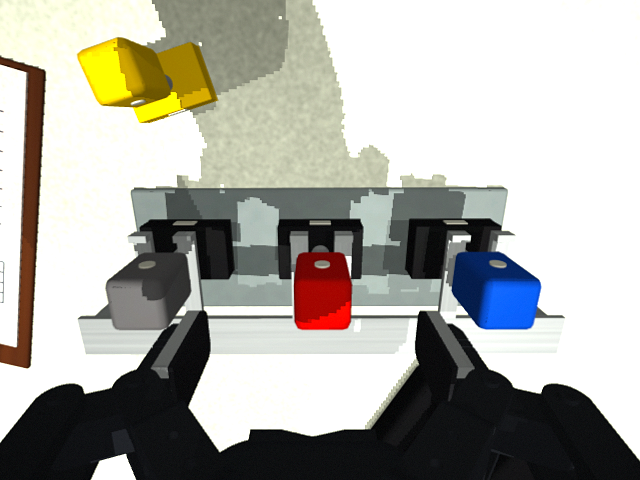

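Red is at (322,307), versus the predicted (318,307), so I shift an extra 1–2 mm along tool y and descend.

Request:
drive_tool --turn '[[-0.002,-0.005,0],[0,0,0],[0,0,0],[0,0,0],[0,0,0]]' --dp '[[-0.23,0.4,0],[0,0,1.6],[0,0,1.6],[0,0,1.3],[0,0,0]]' --claw '[0,0,0,0,0]'

```text
t: 5.35
eef_pos: [0.5614, 0.2254, 0.2793]
ee_rot: [[-0.999, -0.042, 0.004], [-0.042, 0.999, 0.002], [-0.004, 0.002, -1.0]]
contact_force: [-0.3, -1.1, 0.8]
width: 0.993
```

```bash
python3 -c "
from h import *
go([.56,.2243,.2757],182.5)
cv2.imwrite('pics/w4.png',np.clip(arm.camera('wrist')*1.5,0,255).astype(np.uint8))
"
```

```text
t 5.35 pos [0.5614 0.2254 0.2793] q [21.8739 24.9643 -2.8155 61.9623  0.0173 19.4463] F [-0.2958 -1.0553  0.8151] w 0.9932302748682118
dp cm [ 0.1488 -0.1083  0.3575] turn [ 0.0018  0.0041 -0.0013] dp in target axes [ 0.1475 -0.1075  0.3583]
```

View pics/w4.png

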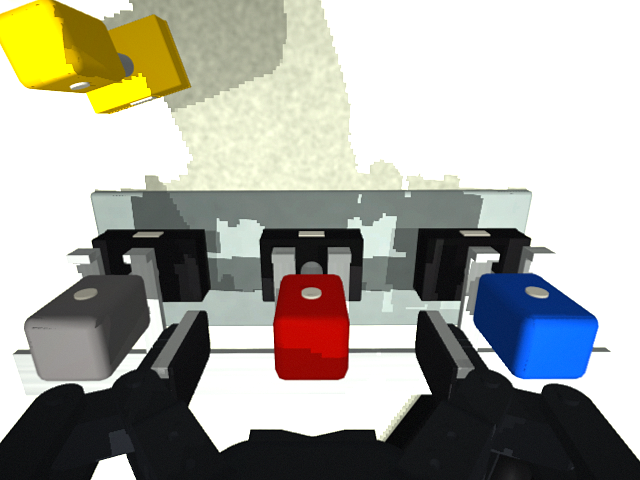

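Request:
drive_tool --turn '[[0.002,0.005,0],[0,0,0],[0,0,0]]' --dp '[[0,0,0],[0,0,0],[0,0,0]]' --claw '[0,0,0]'

```text
t: 5.65
eef_pos: [0.5621, 0.2261, 0.2812]
ee_rot: [[-0.999, -0.043, 0.002], [-0.043, 0.999, 0.001], [-0.002, 0.001, -1.0]]
contact_force: [1.1, -0.1, 0.2]
width: 0.997
```

```bash
python3 -c "
from h import *
go([.56,.2253,.2757],182.5)
"
```

```text
t 5.65 pos [0.5621 0.2261 0.2812] q [21.9117 25.0254 -2.4171 62.4389  0.0074 19.4471] F [ 1.0772 -0.1339  0.1948] w 0.9972699906137336
dp cm [ 0.211  -0.0716  0.5454] turn [ 0.0008  0.0019 -0.0006] dp in target axes [ 0.21   -0.071   0.5459]
```

Request:
drive_tool --turn '[[0,0,0],[0,0,0],[0,0,0]]' --dp '[[0.2,0,0.5],[0,0,0],[0,0,0]]' --claw '[0,0,0]'

```text
t: 5.9
eef_pos: [0.5594, 0.2259, 0.2746]
ee_rot: [[-0.999, -0.043, -0.0], [-0.043, 0.999, -0.0], [0.0, -0.0, -1.0]]
contact_force: [0.0, -0.1, 0.0]
width: 0.999
```

```bash
python3 -c "
from h import *
go([.56,.2253,.2757],182.5)
"
```

```text
t 5.9 pos [0.5594 0.2259 0.2746] q [21.9885 25.1269 -3.2913 61.6074  0.0081 19.5097] F [ 0.0155 -0.1316  0.0278] w 0.9993646124045307
dp cm [-0.0576 -0.0626 -0.1133] turn [-0.     -0.0005 -0.0004] dp in target axes [-0.0576 -0.0626 -0.1133]
```

Request:
drive_tool --turn '[[0,0,0],[0,0,0],[0,0,0],[0,0,0],[0,0,0]]' --dp '[[0,0,0],[0,0,0],[0,0,0],[0,0,0],[0,0,0]]' --claw '[255,255,255,255,255]' --newtons 90

```text
t: 6.32
eef_pos: [0.5597, 0.226, 0.2749]
ee_rot: [[-0.999, -0.043, 0.0], [-0.043, 0.999, 0.0], [-0.0, 0.0, -1.0]]
contact_force: [-0.7, 0.5, 3.1]
width: 0.314
```

Request:
drive_tool --turn '[[0,0,0],[0,0,0],[0,0,0],[0,0,0],[0,0,0]]' --dp '[[0,0,0],[0,0,0],[0,0,0],[0,0,0],[0,0,0]]' --claw '[255,255,255,255,255]'

```text
t: 6.73
eef_pos: [0.5597, 0.226, 0.275]
ee_rot: [[-0.999, -0.043, 0.0], [-0.043, 0.999, 0.0], [-0.0, 0.0, -1.0]]
contact_force: [0.2, 0.1, 4.4]
width: 0.313
```

```bash
python3 -c "
from h import *
go([.56,.2253,.2757],182.5)
cv2.imwrite('pics/w5.png',np.clip(arm.camera('wrist')*1.5,0,255).astype(np.uint8))
"
```

```text
t 6.7333 pos [0.5597 0.226  0.275 ] q [21.9848 25.1175 -3.2442 61.6085  0.0065 19.5096] F [0.2082 0.0623 4.39  ] w 0.3129782774778728
dp cm [-0.024  -0.0701 -0.0737] turn [ 0.0003  0.0005 -0.0004] dp in target axes [-0.0239 -0.0701 -0.0737]
```

View pics/w5.png

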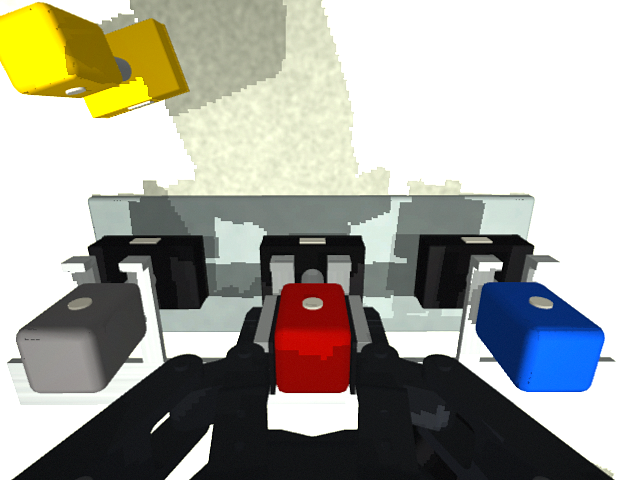

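Gripped: the opening of 26.6 mm fits the 28 mm handle. Now I lift 14 mm, draw forward 70 mm and raise.

Request:
drive_tool --turn '[[0,0,0],[0,0,0],[0,0,0],[0,0,0],[0,0,0]]' --dp '[[0,0,-0.5],[0,0,-0.5],[0,0,-0.4],[0,0,0],[0,0,0]]' --claw '[255,255,255,255,255]'

```text
t: 7.2
eef_pos: [0.5597, 0.2259, 0.289]
ee_rot: [[-0.999, -0.043, 0.0], [-0.043, 0.999, 0.0], [-0.0, 0.0, -1.0]]
contact_force: [0.2, -0.6, -1.4]
width: 0.317
```

```bash
python3 -c "
from h import *
go([.56,.2253,.2890],182.5)
cv2.imwrite('pics/w6.png',np.clip(arm.camera('wrist')*1.5,0,255).astype(np.uint8))
"
```

```text
t 7.2 pos [0.5597 0.2259 0.289 ] q [21.9814 24.5477 -1.9745 63.4514  0.0067 19.5079] F [ 0.1503 -0.5721 -1.4448] w 0.3172676305239575
dp cm [-0.0258 -0.0656  0.0012] turn [ 0.0003  0.0004 -0.0005] dp in target axes [-0.0258 -0.0656  0.0012]
```

View pics/w6.png

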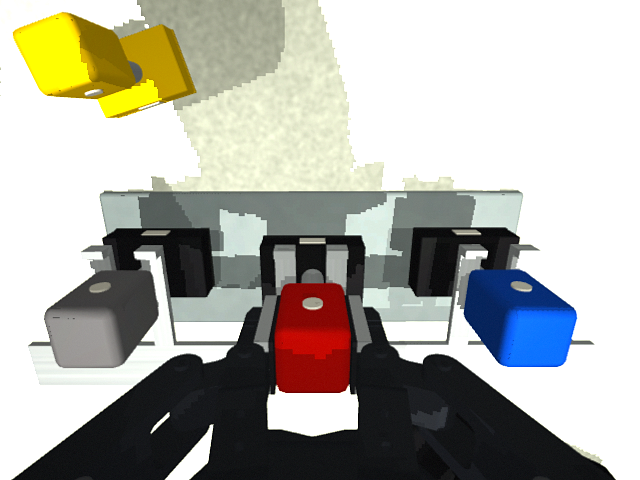

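Request:
drive_tool --turn '[[0,0,0],[0,0,0],[0,0,0],[0,0,0],[0,0,0]]' --dp '[[1.2,0,0],[1.5,0,0],[1.5,0,0],[1.5,0,0],[1.5,0,0]]' --claw '[255,255,255,255,255]'

```text
t: 7.67
eef_pos: [0.4869, 0.2227, 0.2884]
ee_rot: [[-0.999, -0.043, -0.001], [-0.043, 0.999, -0.0], [0.001, -0.0, -1.0]]
contact_force: [-0.4, -0.0, -0.4]
width: 0.313
```

Request:
drive_tool --turn '[[0,0,0],[0,0,0],[0,0,0],[0,0,0],[0,0,0]]' --dp '[[0,0,0],[0,0,-2],[0,0,-2],[0,0,-2],[0,0,0]]' --claw '[255,255,255,255,255]'

```text
t: 8.08
eef_pos: [0.4891, 0.2233, 0.3523]
ee_rot: [[-0.999, -0.043, 0.005], [-0.043, 0.999, 0.002], [-0.005, 0.002, -1.0]]
contact_force: [0.0, 0.4, -0.2]
width: 0.316
```

```bash
python3 -c "
from h import *
s=arm.state()
go([.45,-.12,.35],166.2)
cv2.imwrite('pics/w7.png',np.clip(arm.camera('wrist')*1.5,0,255).astype(np.uint8))
"
```

```text
t 8.0833 pos [0.4891 0.2233 0.3523] q [24.5373 16.0117 -5.3164 68.3434 -0.001  22.0633] F [ 0.0181  0.3746 -0.1916] w 0.31600940922808923
dp cm [  5.3848 -34.1257   0.1269] turn [0.0029 0.005  0.284 ] dp in target axes [ -4.3949 -34.2667   0.2286]
```

View pics/w7.png

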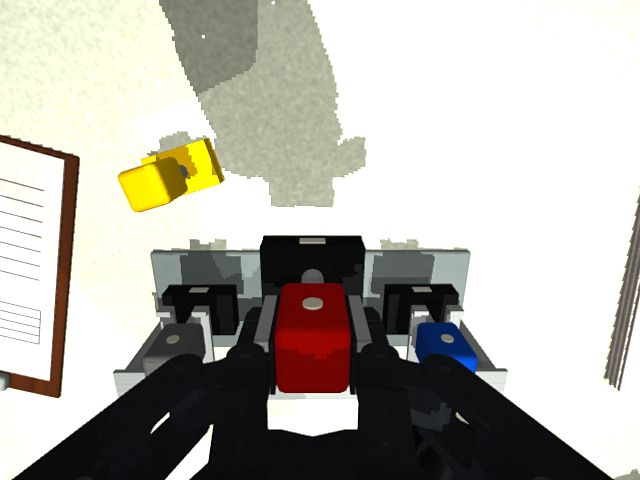

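Request:
drive_tool --turn '[[0,0,0.095],[0,0,0.095],[0,0,0.094],[0,0,0],[0,0,0]]' --dp '[[0,0,-1],[0,0,-1],[0,0,-1],[0,0,0],[0,0,0]]' --claw '[255,255,255,255,255]'

```text
t: 8.55
eef_pos: [0.488, 0.2228, 0.3779]
ee_rot: [[-0.972, 0.236, -0.0], [0.236, 0.972, -0.0], [0.0, -0.0, -1.0]]
contact_force: [0.9, -0.7, -0.9]
width: 0.313
```

```bash
python3 -c "
from h import *
go([.5202,-.1271,.35],166.2)
"
```

```text
t 8.55 pos [0.488  0.2228 0.3779] q [24.5431 15.3525 -2.3904 72.2732  0.004  38.177 ] F [ 0.9216 -0.6828 -0.9085] w 0.3125158844239122
dp cm [-11.3814 -33.2474   2.7954] turn [-0.0001 -0.0003  0.0029] dp in target axes [-11.477  -33.2146   2.7944]
```

Request:
drive_tool --turn '[[0,0,0.003],[0,0,0],[0,0,0],[0,0,0],[0,0,0]]' --dp '[[-1.15,-3.3,0],[-1.15,-3.3,0],[-1.15,-3.3,0],[-1.15,-3.3,0],[-1.15,-3.3,0]]' --claw '[255,255,255,255,255]'

```text
t: 8.97
eef_pos: [0.5035, 0.0473, 0.3774]
ee_rot: [[-0.971, 0.237, -0.002], [0.237, 0.971, -0.0], [0.001, -0.0, -1.0]]
contact_force: [1.3, 0.5, -0.2]
width: 0.314
```

Request:
drive_tool --turn '[[0,0,0],[0,0,0],[0,0,0],[0,0,0],[0,0,0]]' --dp '[[-1.15,-3.3,0],[-1.15,-3.3,0],[-1.15,-3.3,0],[-1.15,-3.3,0],[-1.15,-3.3,0]]' --claw '[255,255,255,255,255]'

```text
t: 9.38
eef_pos: [0.5195, -0.127, 0.3774]
ee_rot: [[-0.971, 0.238, -0.001], [0.238, 0.971, 0.0], [0.002, 0.0, -1.0]]
contact_force: [1.1, 0.2, -2.0]
width: 0.317
```

Request:
drive_tool --turn '[[0,0,0],[0,0,0],[0,0,0],[0,0,0]]' --dp '[[0,0,2],[0,0,2],[0,0,1],[0,0,0]]' --claw '[255,255,255,255]'

```text
t: 9.72
eef_pos: [0.5188, -0.1251, 0.3255]
ee_rot: [[-0.971, 0.24, -0.005], [0.24, 0.971, 0.001], [0.006, 0.0, -1.0]]
contact_force: [-1.0, 0.1, -0.8]
width: 0.318
```

```bash
python3 -c "
from h import *
go([.5202,-.1271,.33],166.2)
cv2.imwrite('pics/w8.png',np.clip(arm.camera('wrist')*1.5,0,255).astype(np.uint8))
"
```

```text
t 9.7167 pos [ 0.5188 -0.1251  0.3255] q [-13.5595  16.8258  -8.249   65.241    0.0065   0.3081] F [-1.0328  0.0675 -0.7883] w 0.3180358156215499
dp cm [-0.1842 -0.1599 -0.4477] turn [ 0.0001 -0.0055 -0.0012] dp in target axes [-0.1864 -0.1601 -0.4467]
```

View pics/w8.png

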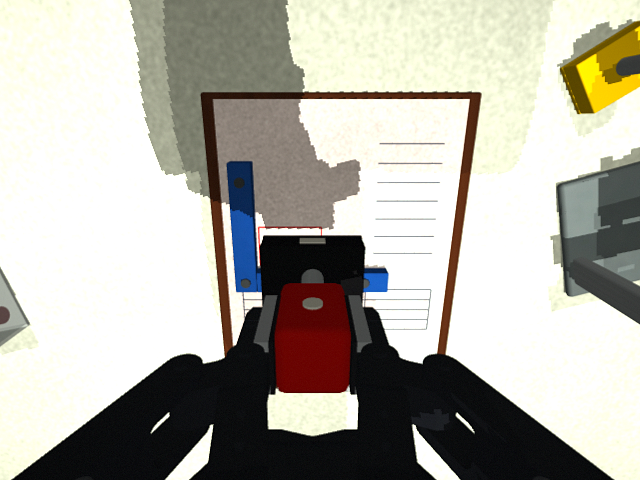

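The board's near edge at row 94 and the stamp's front edge at row 238 are both horizontal, so the stamp is in line, with the white mark on the near side. I check the outline position from the wrist camera.

```bash
python3 -c "
from h import *
s=arm.state()
im=cv2.imread('pics/w8.png')
cv2.imwrite('pics/w8c.png',cv2.resize(im[150:300,200:400],None,fx=4,fy=4,interpolation=cv2.INTER_CUBIC))
for n,p,z in [('outl NL',(259,228),.007),('outl NR',(322,228),.007),('side near inner top',(252,162),.019),('side outer near top',(227,162),.019),('far end near top',(387,268),.019)]: print(n,atz('wrist',p,z,s))
a=np.radians(-13.8);R=np.array([[np.cos(a),-np.sin(a)],[np.sin(a),np.cos(a)]])
c=np.array([.543,-.177])
for n,v in [('outl NL',(-.038,0)),('outl NR',(-.038,.056)),('side near',(-.09,0)),('far end',(0,.092))]: print(n,c+R@v)
"
```

```text
outl NL [ 0.5132 -0.169   0.007 ]
outl NR [ 0.5258 -0.118   0.007 ]
side near inner top [ 0.4589 -0.1566  0.019 ]
side outer near top [ 0.4544 -0.1749  0.019 ]
far end near top [ 0.5688 -0.0731  0.019 ]
outl NL [ 0.5061 -0.1679]
outl NR [ 0.5195 -0.1136]
side near [ 0.4556 -0.1555]
far end [ 0.5649 -0.0877]
```

View pics/w8c.png

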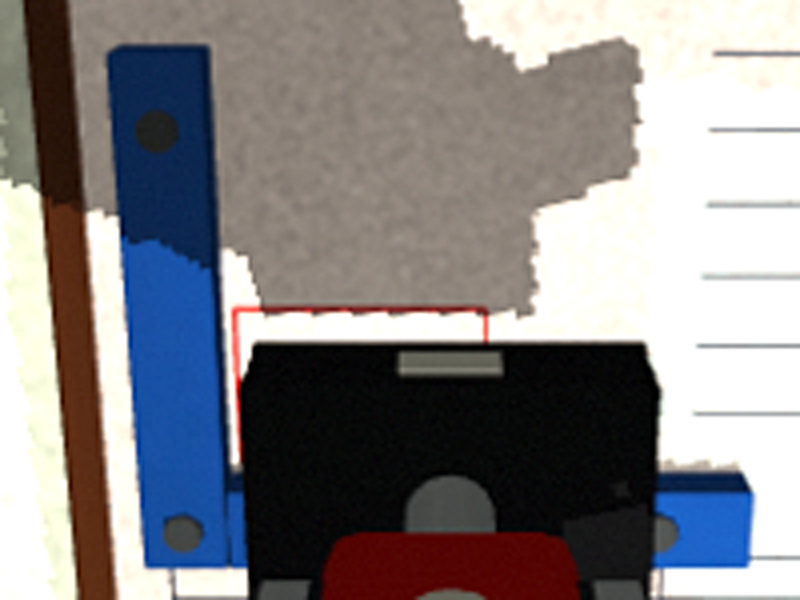

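Request:
drive_tool --turn '[[0,0,0],[0,0,0],[0,0,0],[0,0,0],[0,0,0]]' --dp '[[0,0,1.5],[0,0,1.5],[0,0,1.5],[0,0,1.5],[0,0,0]]' --claw '[255,255,255,255,255]' --newtons 110

```text
t: 10.18
eef_pos: [0.5193, -0.1245, 0.2672]
ee_rot: [[-0.971, 0.239, -0.003], [0.239, 0.971, 0.001], [0.003, 0.0, -1.0]]
contact_force: [-0.6, -0.6, -1.0]
width: 0.316
```

Request:
drive_tool --turn '[[0,0,0],[0,0,0],[0,0,0],[0,0,0],[0,0,0]]' --dp '[[0,0,0],[0,0,0],[0,0,0],[0,0,0],[0,0,0]]' --claw '[255,255,255,255,255]'

```text
t: 10.6
eef_pos: [0.52, -0.1252, 0.2695]
ee_rot: [[-0.97, 0.241, 0.001], [0.241, 0.97, -0.0], [-0.001, 0.0, -1.0]]
contact_force: [0.3, -0.4, -1.1]
width: 0.317
```

```bash
python3 -c "
from h import *
go([.5202,-.1271,.243],166.2)
cv2.imwrite('pics/w9.png',np.clip(arm.camera('wrist')*1.5,0,255).astype(np.uint8))
"
```

```text
t 10.6 pos [ 0.52   -0.1252  0.2695] q [-13.537   19.1927 -13.6754  57.0634   0.0055   0.4226] F [ 0.2745 -0.4205 -1.1146] w 0.31719775196225797
dp cm [-0.0636 -0.1815  2.6463] turn [ 0.0001  0.0012 -0.0028] dp in target axes [-0.0663 -0.1814  2.6462]
```

View pics/w9.png

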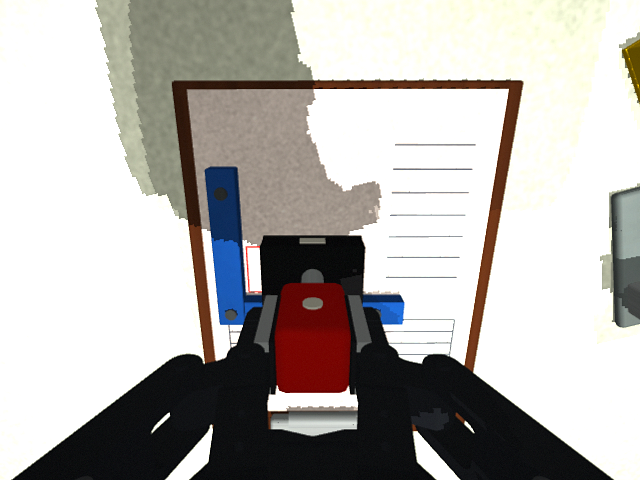

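Request:
drive_tool --turn '[[0,0,-0.002],[0,0,0],[0,0,0],[0,0,0],[0,0,0]]' --dp '[[0,0,0.9],[0,0,0.9],[0,0,0.8],[0,0,0],[0,0,0]]' --claw '[255,255,255,255,255]'

```text
t: 11.07
eef_pos: [0.5194, -0.1251, 0.2417]
ee_rot: [[-0.971, 0.239, -0.002], [0.239, 0.971, 0.001], [0.002, 0.0, -1.0]]
contact_force: [0.2, -0.3, -0.4]
width: 0.312
```

Request:
drive_tool --turn '[[0,0,0],[0,0,0],[0,0,0]]' --dp '[[0,0,0],[0,0,0],[0,0,0]]' --claw '[255,255,255]'

```text
t: 11.32
eef_pos: [0.5199, -0.1252, 0.243]
ee_rot: [[-0.971, 0.239, 0.001], [0.239, 0.971, -0.0], [-0.001, 0.0, -1.0]]
contact_force: [1.0, 0.0, -1.4]
width: 0.314
```

```bash
python3 -c "
from h import *
go([.5312,-.1453,.239],166.2)
cv2.imwrite('pics/w10.png',np.clip(arm.camera('wrist')*1.5,0,255).astype(np.uint8))
im=cv2.imread('pics/w10.png')
cv2.imwrite('pics/w10c.png',cv2.resize(im[150:350,180:440],None,fx=3,fy=3,interpolation=cv2.INTER_CUBIC))
im=arm.camera('scene')
cv2.imwrite('pics/s10c.png',cv2.resize(np.clip(im[200:340,230:380]*1.4,0,255).astype(np.uint8),None,fx=4,fy=4,interpolation=cv2.INTER_CUBIC))
"
```

```text
t 11.3167 pos [ 0.5199 -0.1252  0.243 ] q [-13.5406  20.5974 -15.9268  53.4461   0.005    0.3117] F [ 0.9553  0.0155 -1.3838] w 0.31378472759773507
dp cm [-1.5765 -1.6815  0.4004] turn [ 0.0001  0.0005 -0.0009] dp in target axes [-1.5752 -1.6829  0.3997]
```

View pics/w10c.png

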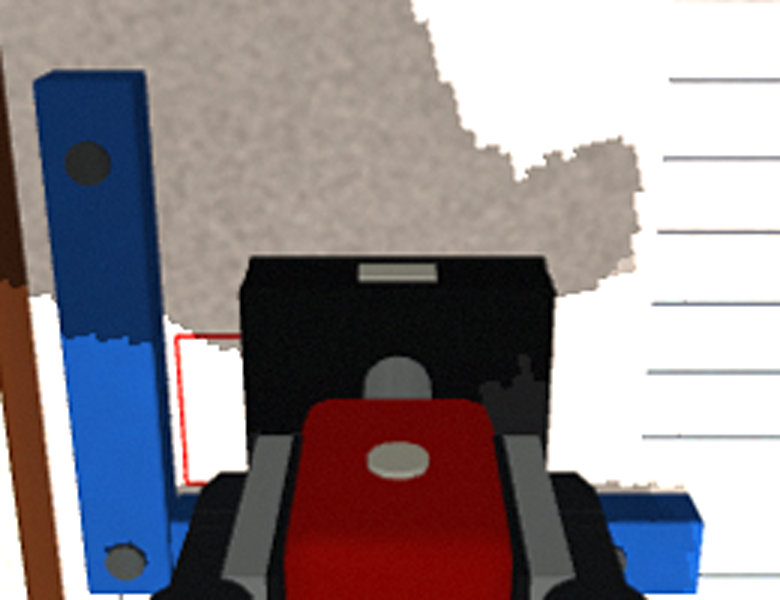

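View pics/s10c.png

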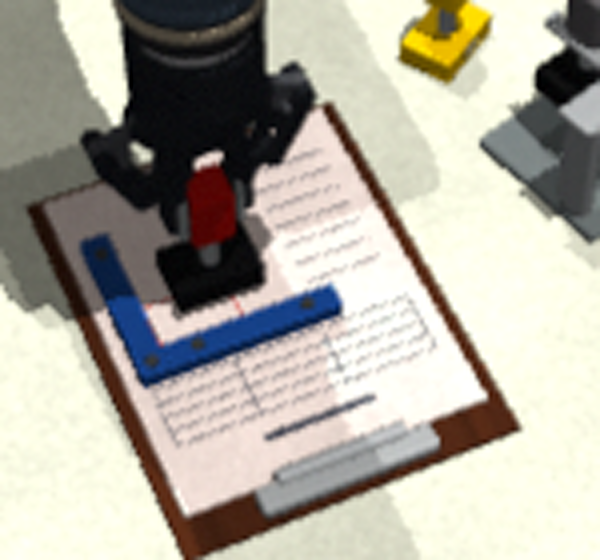

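Request:
drive_tool --turn '[[0,0,0],[0,0,0],[0,0,0],[0,0,0],[0,0,0]]' --dp '[[-0.4,-0.4,0.1],[-0.4,-0.4,0.1],[-0.3,-0.4,0.1],[0,0,0],[0,0,0]]' --claw '[255,255,255,255,255]'

```text
t: 11.83
eef_pos: [0.5276, -0.1399, 0.2395]
ee_rot: [[-0.971, 0.24, -0.0], [0.24, 0.971, 0.0], [0.0, 0.0, -1.0]]
contact_force: [0.1, 1.0, -0.8]
width: 0.312
```

```bash
cat >> h.py <<'E'
def rep():
    s=arm.state(); a=np.radians(-13.8); R=np.array([[np.cos(a),-np.sin(a)],[np.sin(a),np.cos(a)]])
    seat=np.array([.5312,-.1453])
    print("t",round(s["t"],2),"board xy rel seat mm",R.T@(s["eef_pos"][:2]-seat)*1000,"z",s["eef_pos"][2],"F board",R.T@s["contact_force"][:2],s["contact_force"][2],"M",s["moment"],"rot",s["ee_rot"][:,2], "yaw",np.degrees(np.arctan2(s["ee_rot"][1,0],s["ee_rot"][0,0])))
E
python3 -c "
from h import *
rep()"
```

```text
t 11.83 board xy rel seat mm [-4.7503  4.3937] z 0.2394535448984943 F board [-0.1645  0.9985] -0.8301493857649183 M [-0.0288 -0.0138 -0.0118] rot [-0.0004  0.0002 -1.    ] yaw 166.10278749867518
```

Request:
drive_tool --turn '[[0,0,0],[0,0,0],[0,0,0],[0,0,0]]' --dp '[[-0.15,0,0],[-0.15,0,0],[-0.1,0,0],[0,0,0]]' --claw '[255,255,255,255]'

```text
t: 12.17
eef_pos: [0.5317, -0.1403, 0.2397]
ee_rot: [[-0.971, 0.239, 0.0], [0.239, 0.971, 0.0], [-0.0, 0.0, -1.0]]
contact_force: [1.0, 0.2, -0.2]
width: 0.313
```

```bash
python3 -c "
from h import *
rep()"
```

```text
t 12.17 board xy rel seat mm [-0.7027  4.9395] z 0.2397465988731426 F board [0.898  0.4016] -0.165651027044329 M [-0.0358  0.0015 -0.0285] rot [ 0.0002  0.0001 -1.    ] yaw 166.15905200659586
```

Request:
drive_tool --turn '[[0,0,0],[0,0,0],[0,0,0],[0,0,0]]' --dp '[[-0.1,0,0],[-0.1,0,0],[0,0,0],[0,0,0]]' --claw '[255,255,255,255]'

```text
t: 12.5
eef_pos: [0.5334, -0.1409, 0.2397]
ee_rot: [[-0.971, 0.239, -0.0], [0.239, 0.971, 0.0], [0.0, 0.0, -1.0]]
contact_force: [-0.4, -0.3, -0.3]
width: 0.315
```

```bash
python3 -c "
from h import *
rep()"
```

```text
t 12.5 board xy rel seat mm [1.1109 4.8528] z 0.23969910975124092 F board [-0.3012 -0.3327] -0.33216926294155324 M [0.0046 0.0597 0.0182] rot [-0.      0.0001 -1.    ] yaw 166.14912190978373
```

Request:
drive_tool --turn '[[0,0,0],[0,0,0],[0,0,0],[0,0,0]]' --dp '[[-0.1,0,0],[-0.1,0,0],[0,0,0],[0,0,0]]' --claw '[255,255,255,255]'

```text
t: 12.83
eef_pos: [0.5349, -0.1413, 0.2395]
ee_rot: [[-0.971, 0.239, -0.001], [0.239, 0.971, 0.0], [0.001, 0.0, -1.0]]
contact_force: [-3.6, 0.8, 1.4]
width: 0.312
```

```bash
python3 -c "
from h import *
rep()"
```

```text
t 12.83 board xy rel seat mm [2.6498 4.8131] z 0.23951893610890146 F board [-3.7428 -0.0516] 1.3921155111405978 M [ 0.1453  0.8348 -0.0068] rot [-0.0012  0.0004 -1.    ] yaw 166.14765142672658
```

Far edge found: 3.7 N, about 2.4 mm beyond the estimate, which agrees with the wrist view. Now the side edge.

Request:
drive_tool --turn '[[0,0,0],[0,0,0],[0,0,0],[0,0,0]]' --dp '[[0,-0.15,0],[0,-0.15,0],[0,-0.1,0],[0,0,0]]' --claw '[255,255,255,255]'

```text
t: 13.17
eef_pos: [0.534, -0.1453, 0.2395]
ee_rot: [[-0.971, 0.24, -0.001], [0.24, 0.971, 0.001], [0.001, 0.0, -1.0]]
contact_force: [-4.5, 1.9, -1.4]
width: 0.314
```

```bash
python3 -c "
from h import *
rep()"
```

```text
t 13.17 board xy rel seat mm [2.7049 0.7101] z 0.23946020773984736 F board [-4.8296  0.8099] -1.3728230304410285 M [0.7192 0.9763 0.0454] rot [-0.001   0.0006 -1.    ] yaw 166.14251368238337
```

Request:
drive_tool --turn '[[0,0,0],[0,0,0],[0,0,0]]' --dp '[[0,-0.1,0],[0,0,0],[0,0,0]]' --claw '[255,255,255]'

```text
t: 13.42
eef_pos: [0.5338, -0.1461, 0.2395]
ee_rot: [[-0.971, 0.239, -0.001], [0.239, 0.971, 0.0], [0.001, 0.0, -1.0]]
contact_force: [-4.0, 3.4, -1.5]
width: 0.311
```

```bash
python3 -c "
from h import *
rep()"
```

```text
t 13.42 board xy rel seat mm [ 2.717  -0.1931] z 0.23947907407946384 F board [-4.7144  2.307 ] -1.536008080196929 M [0.7678 1.0046 0.0536] rot [-0.001   0.0005 -1.    ] yaw 166.14664338063503
```

Request:
drive_tool --turn '[[0,0,0],[0,0,0],[0,0,0]]' --dp '[[0,-0.1,0],[0,0,0],[0,0,0]]' --claw '[255,255,255]'

```text
t: 13.67
eef_pos: [0.5336, -0.1471, 0.2395]
ee_rot: [[-0.971, 0.239, -0.001], [0.239, 0.971, 0.001], [0.001, 0.0, -1.0]]
contact_force: [-3.1, 3.2, -0.6]
width: 0.317
```

```bash
python3 -c "
from h import *
rep()"
```

```text
t 13.67 board xy rel seat mm [ 2.7248 -1.1588] z 0.23948939009954998 F board [-3.7648  2.377 ] -0.6141954278417945 M [0.8216 1.0565 0.0845] rot [-0.0009  0.0006 -1.    ] yaw 166.14896861996803
```

Request:
drive_tool --turn '[[0,0,0],[0,0,0],[0,0,0]]' --dp '[[0,-0.1,0],[0,0,0],[0,0,0]]' --claw '[255,255,255]'

```text
t: 13.92
eef_pos: [0.5334, -0.148, 0.2395]
ee_rot: [[-0.971, 0.239, -0.001], [0.239, 0.971, 0.001], [0.001, 0.0, -1.0]]
contact_force: [-3.3, 2.5, -1.6]
width: 0.314
```

```bash
python3 -c "
from h import *
rep()"
```

```text
t 13.92 board xy rel seat mm [ 2.7417 -2.1358] z 0.23950284322690651 F board [-3.7715  1.6126] -1.5532285411268183 M [0.8351 1.0496 0.0444] rot [-0.0009  0.0006 -1.    ] yaw 166.14863975727434
```

Request:
drive_tool --turn '[[0,0,0],[0,0,0],[0,0,0]]' --dp '[[0,-0.1,0],[0,0,0],[0,0,0]]' --claw '[255,255,255]'

```text
t: 14.17
eef_pos: [0.5332, -0.1486, 0.2396]
ee_rot: [[-0.971, 0.239, -0.001], [0.239, 0.971, 0.002], [0.001, 0.002, -1.0]]
contact_force: [-2.6, 6.1, -1.0]
width: 0.311
```

```bash
python3 -c "
from h import *
rep()"
```

```text
t 14.17 board xy rel seat mm [ 2.7039 -2.7003] z 0.2395656637515246 F board [-3.9776  5.2642] -0.972670850970808 M [ 1.7202  0.9457 -0.0138] rot [-0.0005  0.0021 -1.    ] yaw 166.16811763430223
```

Side edge contact: 5.3 N. A look before pressing down.

```bash
python3 -c "
from h import *
im=np.clip(arm.camera('wrist')*1.5,0,255).astype(np.uint8)
cv2.imwrite('pics/w11c.png',cv2.resize(im[150:350,180:440],None,fx=3,fy=3,interpolation=cv2.INTER_CUBIC))
"
```

```text
(no output)
```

View pics/w11c.png

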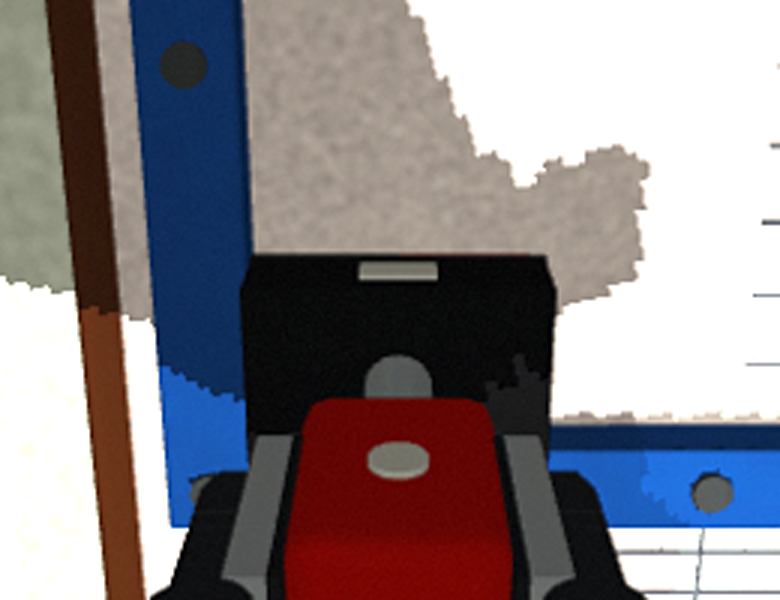

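It sits in the corner against both edges. Pressing down in small steps.

Request:
drive_tool --turn '[[0,0,0],[0,0,0],[0,0,0],[0,0,0]]' --dp '[[0,0,0.1],[0,0,0.1],[0,0,0.1],[0,0,0]]' --claw '[255,255,255,255]'

```text
t: 14.55
eef_pos: [0.5332, -0.1485, 0.237]
ee_rot: [[-0.971, 0.239, -0.0], [0.239, 0.971, 0.002], [0.001, 0.002, -1.0]]
contact_force: [-4.5, 6.6, 4.1]
width: 0.315
```

```bash
python3 -c "
from h import *
rep()"
```

```text
t 14.55 board xy rel seat mm [ 2.6648 -2.6648] z 0.23695464747779915 F board [-5.9963  5.3427] 4.09926698467811 M [1.7794 1.1595 0.0007] rot [-0.0002  0.0019 -1.    ] yaw 166.1748382259217
```

Request:
drive_tool --turn '[[0,0,0],[0,0,0],[0,0,0]]' --dp '[[0,0,0.1],[0,0,0],[0,0,0]]' --claw '[255,255,255]'

```text
t: 14.8
eef_pos: [0.5331, -0.1485, 0.236]
ee_rot: [[-0.971, 0.239, -0.0], [0.239, 0.971, 0.002], [0.001, 0.002, -1.0]]
contact_force: [-5.3, 6.4, 4.8]
width: 0.311
```

```bash
python3 -c "
from h import *
rep()"
```

```text
t 14.8 board xy rel seat mm [ 2.6535 -2.6482] z 0.23599509875043137 F board [-6.6528  4.9423] 4.761555720518518 M [ 1.7436  1.2493 -0.0157] rot [-0.0002  0.0019 -1.    ] yaw 166.1769056311889
```

Request:
drive_tool --turn '[[0,0,0],[0,0,0],[0,0,0]]' --dp '[[0,0,0.1],[0,0,0],[0,0,0]]' --claw '[255,255,255]'

```text
t: 15.05
eef_pos: [0.5331, -0.1485, 0.2351]
ee_rot: [[-0.971, 0.239, -0.0], [0.239, 0.971, 0.002], [0.001, 0.002, -1.0]]
contact_force: [-6.2, 7.4, 4.9]
width: 0.313
```

```bash
python3 -c "
from h import *
rep()"
```

```text
t 15.05 board xy rel seat mm [ 2.631  -2.6385] z 0.2350588353767146 F board [-7.787   5.7044] 4.9174995727108595 M [1.761  1.276  0.0266] rot [-0.0002  0.0019 -1.    ] yaw 166.1789851851423
```

Request:
drive_tool --turn '[[0,0,0],[0,0,0],[0,0,0]]' --dp '[[0,0,0.1],[0,0,0],[0,0,0]]' --claw '[255,255,255]'

```text
t: 15.3
eef_pos: [0.533, -0.1485, 0.235]
ee_rot: [[-0.971, 0.239, 0.0], [0.239, 0.971, 0.002], [-0.0, 0.002, -1.0]]
contact_force: [-8.7, 8.4, 15.4]
width: 0.313
```

```bash
python3 -c "
from h import *
rep()"
```

```text
t 15.3 board xy rel seat mm [ 2.5481 -2.6361] z 0.23501215139608347 F board [-10.4956   6.0599] 15.431106030810092 M [1.9804 1.9789 0.0277] rot [ 0.0005  0.0017 -1.    ] yaw 166.1769976985811
```

Request:
drive_tool --turn '[[0,0,0],[0,0,0],[0,0,0],[0,0,0],[0,0,0]]' --dp '[[0,0,0.06],[0,0,0],[0,0,0],[0,0,0],[0,0,0]]' --claw '[255,255,255,255,255]'

```text
t: 15.72
eef_pos: [0.533, -0.1485, 0.235]
ee_rot: [[-0.971, 0.239, 0.001], [0.239, 0.971, 0.002], [-0.001, 0.002, -1.0]]
contact_force: [-10.8, 8.6, 22.0]
width: 0.315
```

Request:
drive_tool --turn '[[0,0,0],[0,0,0],[0,0,0],[0,0,0],[0,0,0]]' --dp '[[0,0,0],[0,0,0],[0,0,0],[0,0,0],[0,0,0]]' --claw '[255,255,255,255,255]'

```text
t: 16.13
eef_pos: [0.533, -0.1485, 0.235]
ee_rot: [[-0.971, 0.239, 0.001], [0.239, 0.971, 0.002], [-0.001, 0.002, -1.0]]
contact_force: [-10.0, 8.8, 21.9]
width: 0.316
```

```bash
python3 -c "
from h import *
rep()
for n,(a,b,c,d) in dict(wrist=(150,350,180,440),scene=(200,340,230,380)).items():
  im=np.clip(arm.camera(n)*1.4,0,255).astype(np.uint8)
  cv2.imwrite('pics/%s12c.png'%n,cv2.resize(im[a:b,c:d],None,fx=3,fy=3,interpolation=cv2.INTER_CUBIC))
rep()
"
```

```text
t 16.13 board xy rel seat mm [ 2.497  -2.6507] z 0.23499468251841107 F board [-11.7843   6.1428] 21.910043092998055 M [2.0726 2.461  0.0254] rot [ 0.0009  0.0016 -1.    ] yaw 166.17429940541717
t 16.23 board xy rel seat mm [ 2.4813 -2.6248] z 0.23500070166574458 F board [-12.3129   6.7381] 21.213242610559213 M [2.0961 2.3677 0.051 ] rot [ 0.0009  0.0016 -1.    ] yaw 166.17571165430155
```

View pics/wrist12c.png

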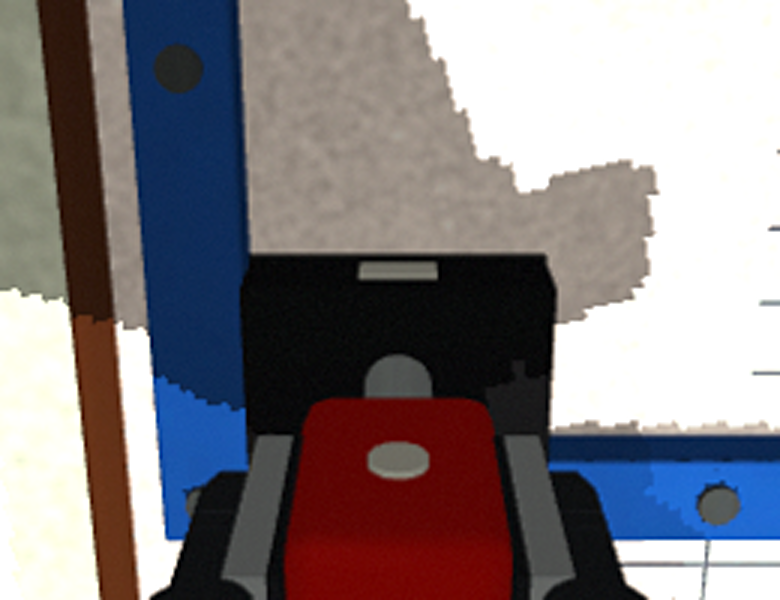

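View pics/scene12c.png

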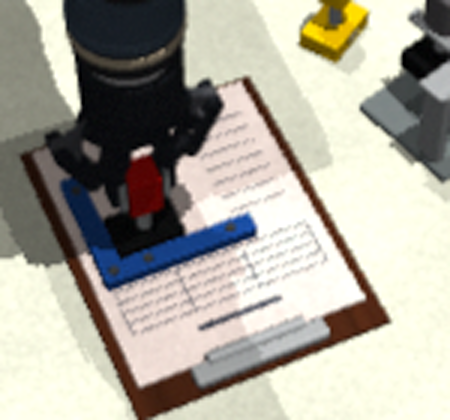

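Request:
drive_tool --turn '[[0,0,0],[0,0,0],[0,0,0],[0,0,0],[0,0,0]]' --dp '[[0,-0.08,0],[0,0,0],[0,0,0],[0,0,0],[0,0,0]]' --claw '[255,255,255,255,255]'

```text
t: 16.65
eef_pos: [0.5329, -0.1488, 0.235]
ee_rot: [[-0.971, 0.239, 0.001], [0.239, 0.971, 0.003], [-0.001, 0.003, -1.0]]
contact_force: [-9.4, 13.0, 22.1]
width: 0.312
```

Request:
drive_tool --turn '[[0,0,0],[0,0,0],[0,0,0],[0,0,0],[0,0,0]]' --dp '[[0,0,0],[0,0,0],[0,0,0],[0,0,0],[0,0,0]]' --claw '[255,255,255,255,255]'

```text
t: 17.07
eef_pos: [0.5329, -0.1488, 0.235]
ee_rot: [[-0.971, 0.239, 0.001], [0.239, 0.971, 0.003], [-0.001, 0.003, -1.0]]
contact_force: [-8.9, 12.1, 21.8]
width: 0.315
```

```bash
python3 -c "
from h import *
rep()"
```

```text
t 17.07 board xy rel seat mm [ 2.4971 -2.9626] z 0.23502442288801295 F board [-11.5073   9.6554] 21.82414557947743 M [ 2.7254  2.2302 -0.049 ] rot [ 0.0013  0.0029 -1.    ] yaw 166.20106039234767
```

```bash
python3 -c "
from h import *
print(arm.job_done()); rep()"
```

```text
the job is handed in; nothing more can be done
None
the job is handed in; nothing more can be done
```

I took the red stamp off the middle fork, moved it above the board and seated it against the far and side guide edges. I then pressed it flat on the form and handed the job in at about 17 s, still gripped and pushed. The hand-in gives no verdict.

**Last readings before hand-in:**
- **Force:** about 11.5 N towards the far edge, 9.7 N towards the side edge and 22 N down. Even if the edges carry all the friction they can, about 9 N stays on the form. These are wrist readings; I could not measure the force on each surface separately.
- **Pose:** the tool was upright to about 0.003 rad. It was at rest, in line with the board to within about 0.1° by my estimate, with the white mark towards the near edge.
- **Height:** the downward stop came at the tool height predicted for the paper.

**One disagreement:** the guide edges stopped the stamp about 2.5 mm farther in x and 3 mm farther in -y than the first camera estimate of the seat. The wrist view also put the guide a few millimetres farther in x. I trusted the contact forces, and the pictures show the block against both edges.

I saw no sign of the other two stamps moving when I drew the red one out. The clear box was well away from every move, but I did not measure any of the three afterwards.

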